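# Release the ratchet and lower the stencil printer's frame

### The arm

A 6-joint arm with a two-finger parallel gripper is mounted at the origin on the work surface. World frame = base frame: x ahead of the robot, y to its left, z up, the work surface at z = 0. Lengths are in m, angles in rad, forces in N, time in s.
With the tool pointing down it reaches from about 0.425 to 0.95 m from the base axis. Payload 3.5 kg.
Tool frame: the origin (TCP) lies between the finger pads; the fingertips stand 14 mm ahead of it and the grasp point (between the pads) lies 5 mm behind it; z points along the fingers, y is the line along which they close (so a half turn about z gives the same grasp; the last joint's range is limited). The gripper opens to 85 mm and grips with 20 to 120 N. Pads are 22 mm wide; open, the fingers measure 114 mm over their backs; the gripper's body (76 mm by 85 mm) begins 54 mm behind the grasp point. The pads swing forward as they close: fully open they stand 13 mm farther back than shut.
Start: joints at [1.065, 0.286, 1.577, -0, 1.279, -0.15], TCP at [0.235, 0.633, 0.21] pointing down, gripper open.
Joint ranges: [-2.77, 2.77], [-0.9, 2.22], [0.21, 2.48], [-1.53, 4.67], [0.24, 2.81], [-2.84, 2.84]. Speed limits (rad/s): [2.79, 2.79, 3.14, 3.14, 3.14, 3.14].

### API

Orientations are given as a unit quaternion [x, y, z, w].
In Python, from plant import * gives the robot as it stands.
- The arm moves only by the tool step_arm, never from a script. Its argument "commands" is a list of rows, each an object of numbers: "gripper": the gripper's target within -1 to 1 (shut at 1, half-way at 0, fully open at -1); "x", "y", "z": the shift along the tool's x, y, z in mm; "spin": the turn about the tool's z in degrees. A call has exactly 10 rows; each row shifts and turns the commanded pose from where the row before left it, along the tool's axes as they then stand; what a row does not reach is not made up. A row lasts 1/10 s, in which the tool goes at most 50 mm and 8.59 degrees, less where a joint would pass 70% of its speed; a pose out of reach is approached as far as the arm can. A call with a gripper value outside its range is refused whole. The fingers move at their own pace and stop on an object; "force" is the grip in N (left out, the last holds). Time passes only in rows, so rows that do not move let the fingers close, or fill a call up. It gives the time, the measured TCP pose, the force, the opening and the grip force at its end, in the units of the state.
- get_state(): the state, without advancing time (a new reading comes with each control period).
- read_camera(name): name is "scene" or "top" or "wrist"; returns a dict with "color" (384x512x3 uint8, red, green, blue), "z_map" (384x512 float32, m along the optical axis (not along the pixel's ray), 0 where there is no reading), "fx", "fy", "cx", "cy" (pixels), "distortion" ([k1, k2, p1, p2, k3] as OpenCV has them; the pictures are not rectified), "eye" and "attitude" of the camera in the world; the wrist camera has in their place "mount" (4x4, takes a point from camera to tool coordinates, whose origin is the TCP and whose axes are the flange's). Camera axes: x right, y up, looking along -z (the intrinsics and any distortion apply to the point x, -y, -z); pixel columns grow to the right and rows downward; lengths in m; the calibration is good to about 2 mm. A picture is of the moment at which its call begins: read the wrist's pose just before it.
- sign_off(): hands the job in; it is judged then, once.
The state is a dict: "time": time; "qpos": joint angles; "dq": joint speeds; "joint_efforts": joint torques, N m; "eef_pos": TCP position; "tcp_rot": TCP orientation; "contact_force": force on the tool from outside, world axes, zero at the start; "wrist_torque": the same for the moment, N m; "opening": opening from 0.0 (shut) to 1.0 (fully open); "finger_force": force on a finger pad.
Only numpy, scipy, OpenCV 4.12 (cv2) and the standard library are available. Lean on these libraries where they do the work, as an engineer would, in place of code of your own. Each camera call takes 0.05 s, during which the arm holds its last target. There are 200 camera calls.

### The job

Press down the thumb pad of the stencil printer's ratchet pawl until the pawl flips clear of the toothed sector, then push the raised stencil frame down by its handle or rim, steadily and without slamming, until it lies flat on its rests above the circuit board. Leave the pawl flipped out, keep off the thin stencil foil, and leave the other things on the bench where they are.

Things in the scene. Friction and masses are not known exactly. Their poses are not given: they have to be found in the camera images.
- printer: manual solder-paste stencil printer, fixed: grey base 350 x 200 mm, bed with a green board, two bearing blocks 88 mm tall. Origin: under its feet, on a 3 mm cutting mat. z up; -x is the handle side of the frame, +x the hinge and pawl side; y is parallel to the hinge. It stands sideways: handle side to the robot's right (-y of the world), pawl side to its left, turned up to 0.35 rad either way.
- frame_hinge (a point): the middle of the frame's hinge axis (fixed), 75 mm above the printer's origin and 60 mm from it along the printer's x; the axis runs along the printer's y
- frame (a joint): angle (rad) of the stencil frame, open aluminium, 205 x 180 x 14 mm: 0 = flat on its rests (its stop), growing as it is raised; starts at 0.70 to 0.98. The hinge is stiff, so it does not fall by itself; pawl out, lowering takes 2 to 7 N straight down at the handle. Pawl in, it yields up to 0.2 rad, then is blocked. On its hinge: a toothed steel sector, radius 66 mm, teeth 8 mm deep.
- handle_mid (a point): middle of the frame's handle, on the axis of a round steel bar 12 mm thick, 110 mm long, parallel to the hinge, 262 mm from its axis, beyond the free edge (27 mm from axis to front rail). At frame angle a it is 262*sin(a) mm above and 262*cos(a) mm in front (printer -x) of the hinge axis. Axes as the printer's at a = 0, tilting with the frame.
- foil: the thin steel stencil foil 169 x 144 mm stretched inside the frame, 4 mm below the frame's mid-plane; origin at its centre, 132 mm from the hinge axis. It must not be pressed.
- pawl (a joint): angle (rad) of the ratchet pawl, a dark steel rocker on a bracket behind the hinge: 0 to 0.1 = its nose rests in the teeth, 0.44 = fully flipped out (its stop). It grows as the thumb pad goes down. An over-centre spring snaps it to the nearer end: past 0.21 it goes on and stays out by itself. It takes 2 to 6 N at the pad, up to 15 N if the frame was first pushed hard onto it.
- pawl_pad (a point): middle of the upper face of the pawl's black ribbed thumb pad, 32 mm (along printer x) by 36 mm, 5 mm thick, at the pawl's tail, 125 mm from the hinge axis on the side away from the frame. About 132 mm above the printer's origin with the pawl in; 20 mm lower when out. Open space around and above. Axes as the printer's, turned with the pawl; at pawl angle 0 the face rises outward by 0.2 rad.
- paste_jar: closed white solder paste jar with grey lid, 56 mm across, 52 mm tall, standing beyond the pawl; origin under its centre
- squeegee: squeegee lying flat, wooden back and steel blade, 150 x 51 x 14 mm, on the printer's side away from the robot; origin near its middle, on the mat
- solder_reel: small reel of solder with blue flanges, 56 mm across, 34 mm tall, lying on its flange beyond the handle; origin under its centre
- screwdriver: screwdriver lying flat, 150 mm long, beyond the handle; origin under its middle

How it is judged:
On the way, in this order (a step that is already met when the one before it is completed fails the run):
1. the pawl is flipped out of the teeth while the frame is still raised (value of joint each of pawl, frame above 0.35 rad), for 0.2 s.
2. the frame is down on its rests (value of joint frame below 0.03 rad), for 0.2 s.
At the end, for the whole second after the job is handed in: the frame lies flat (within 0.03 rad of its stop) and at rest, the pawl stays flipped out (over 0.35 rad), the four loose things are within 30 mm of where they stood (value of joint frame below 0.03 rad and velocity of joint frame between -0.05 and 0.05 rad/s and value of joint pawl above 0.35 rad and distance of each of paste_jar, squeegee, solder_reel, screwdriver from where it was at the start of the episode below 0.03 m); the robot touches nothing.
It fails at once if the stencil foil is pressed (over 1.5 N) (contact force between foil and anything else above 1.5 N).
It fails at once if the frame is slammed down (faster than 2.5 rad/s, 0.65 m/s at the handle) (velocity of joint frame below -2.5 rad/s).
It fails at once if the frame is lifted instead of lowered (over 1.12 rad) (value of joint frame above 1.12 rad).
It fails at once if a loose thing is lifted or knocked away (over 30 mm) (distance of any of paste_jar, squeegee, solder_reel, screwdriver from where it was at the start of the episode above 0.03 m).
It also fails if it takes over 51 s, if anything falls off the work surface, if the arm or the gripper's body presses on something with over 40 N, if the wrist force passes 120 N, or if a joint passes its speed limit or range.

## Working session

There is one attempt and no reset: what is moved stays moved. The work goes in short steps, Python scripts to look and compute and a tool call to move; the robot and the scene stay as the last step left them, time stands still between calls to the robot, and variables do not carry over. Pictures are saved under pics/ and viewed, at most 10 in all, crops included, and the job is handed in when it is done.

Besides the shell and the picture viewer there is one more tool, called after "Emit:" by a JSON object that holds its "api" and its "payload". step_arm: Moves the arm, as the interface text tells. Its arguments: {"type":"object","properties":{"commands":{"type":"array"},"force":{"type":"number"}},"required":["commands"]}

```bash
mkdir -p pics; ls; cat > h.py <<'E'
import numpy as np, cv2
from plant import *
from scipy.spatial.transform import Rotation as R
def cloud(c,pose=None):
    h,w=c["z_map"].shape
    u,v=np.meshgrid(np.arange(w),np.arange(h))
    K=np.array([[c["fx"],0,c["cx"]],[0,c["fy"],c["cy"]],[0,0,1]])
    n=cv2.undistortPoints(np.stack([u,v],-1).reshape(-1,1,2).astype(np.float64),K,np.array(c["distortion"],float)).reshape(h,w,2)
    z=c["z_map"]
    P=np.stack([n[...,0]*z,-n[...,1]*z,-z],-1)
    if "eye" in c:
        A=np.array(c["attitude"],float)
        Rm=A if A.shape==(3,3) else R.from_quat(A).as_matrix()
        P=P@Rm.T+np.array(c["eye"])
    P[z==0]=np.nan
    return P
E
python3 - <<'E'
from h import *
s=get_state();print({k:np.round(v,3) for k,v in s.items()})
ims=[]
for n in("scene","top"):
    c=read_camera(n);print(n,c["eye"],c["attitude"],c["fx"],c["distortion"])
    np.savez("pics/%s.npz"%n,P=cloud(c),color=c["color"])
    cv2.imwrite("pics/%s.png"%n,c["color"][...,::-1])
E
```

```text
pics
{'time': np.float64(0.0), 'qpos': array([ 1.065,  0.287,  1.578,  0.   ,  1.279, -0.15 ]), 'dq': array([-0.001, -0.   ,  0.001, -0.002, -0.001, -0.001]), 'joint_efforts': array([-1.0000e-03, -4.0597e+01, -2.9263e+01, -0.0000e+00,  6.0000e-03,
       -0.0000e+00]), 'eef_pos': array([0.235, 0.632, 0.209]), 'tcp_rot': array([ 0.177,  0.984, -0.001, -0.   ]), 'contact_force': array([-0.757,  0.556,  0.469]), 'wrist_torque': array([-0.041,  0.015, -0.003]), 'finger_force': np.float64(0.0), 'opening': np.float64(0.992)}
scene [ 1.02514718 -0.5130408   0.94129174] [0.32899937 0.12184218 0.33483398 0.8745285 ] 433.35124313347325 [-0.14535781  0.          0.          0.          0.        ]
top [0.39364397 0.01510776 1.14667037] [-0.05998833  0.05736442  0.7098625  -0.69943259] 401.57268172439615 [0.00489223 0.         0.         0.         0.        ]
```

View pics/scene.png

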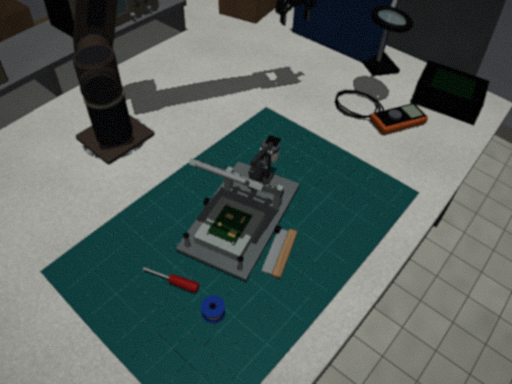

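View pics/top.png

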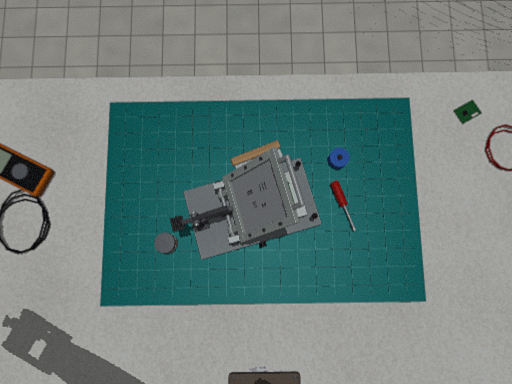

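Scene view: the printer is at (240,215) with the frame raised edge-on to the camera. The pawl is at (268,150), the reel at (212,308) and the screwdriver at (175,281). Top view: the pad is near (180,226), the jar at (165,243), the handle near (300,185) and the squeegee at (256,153).

```bash
python3 - <<'E'
from h import *
d=np.load("pics/top.npz");P=d["P"];c=d["color"]
sl=np.s_[135:270,150:330]
a=cv2.resize(c[sl],None,fx=4,fy=4,interpolation=cv2.INTER_CUBIC)
z=np.nan_to_num(P[...,2])
hm=cv2.applyColorMap((np.clip(z/0.3,0,1)*255).astype(np.uint8),cv2.COLORMAP_JET)[...,::-1][sl]
a=np.clip(a.astype(int)*1.7,0,255).astype(np.uint8)
cv2.imwrite("pics/topc.png",a[...,::-1])
for v in range(135,265,6):
  print(v,' '.join("%3d"%(1000*z[v,u]) for u in range(156,330,5)))
m=(z>0.03)&(z<0.06)
m[:135]=0;m[270:]=0;m[:,:150]=0;m[:,330:]=0
q=P[m][:,:2]
print(cv2.minAreaRect((q*1000).astype(np.float32)))
E
```

```text
135   2   3   2   4   0   1   0   2   0   1   1   5   3   3   6   2   0   1   5   3   2   0   2  -1   0   2   2   5   2   1   0   0   0   4   4
141   5   2   1   4   3   1   1   0   5   0   0   0   3   2   4   0   0   4   0   1   1   2   2   2  17   6   1   6  -1   0   3   2   3  -2   2
147  -1   4   2   2   5  -1   6   0   0   4   4   6   3   5   3   1   0  -1  -2   1  -1  15  18  12  13   6   4   8   5   0   3   3  -1   4   3
153   0   2   0   1   0   2   4   2   3   3   3   4   2  -1   3   2   1   4  17  15  14  21 243 253 255   5   2   3   1   3   3   2   2   0   3
159   1   0   1   0   0   1   2   3   4   2   6  -1   1   2   6  15  16  17  16  12 213 231 240 248 257 266 279   6  23   3   0   0   1   1   2
165   4   3   1   3   2   0   3   0   2   3  -1   1   3   0   6  -2   7   5 185 198 206 208 223 232 253 252  22 279  67  20   4   0   3   6   0
171   0   2   3   5   6   4  -1   3  -1   2   4   5   0   3   3   2 155 169 181 179 191 203 219 226 255 258  23 281  24  24  -3   0   6   0   0
177   2   0   0   6  -1   3   4   5   1  -3   3  -1  -1   4 118 131 147 145 156 167 188 198 
[... 1469 characters left out ...]
 3   0  -1   2   4   2
243  54  52  53  53  23   0   0   6   4  22  24  22  24  20  22  86  85  24  21  22  23  27   4   2   5   6   3   5   1   1  -3   0   3   0   0
249  52  52  54  53  -2   2   2   0   0  24  21  22  22  24  27  20  17   1   2   2  -4   1   1   4  -1   0   1   3  -1   4  -1   0   0   0   2
255   0   2   1   4   1   1   5   4   5  21  22  21  20  -1   1   3   0   1   0   0  -1   2   0  -2   3   4   0  -2   0   1   0   4  -3   0   0
261   0   0   4   4   0  -1   1  -3   1   4   1   2   4   0   4  -1   4   4   0   5   0   2   5   1   0   2   2   3   3   6  -1   3   0   4   1
((518.0653076171875, 85.38589477539062), (158.11862182617188, 440.0467224121094), 16.028886795043945)
```

View pics/topc.png

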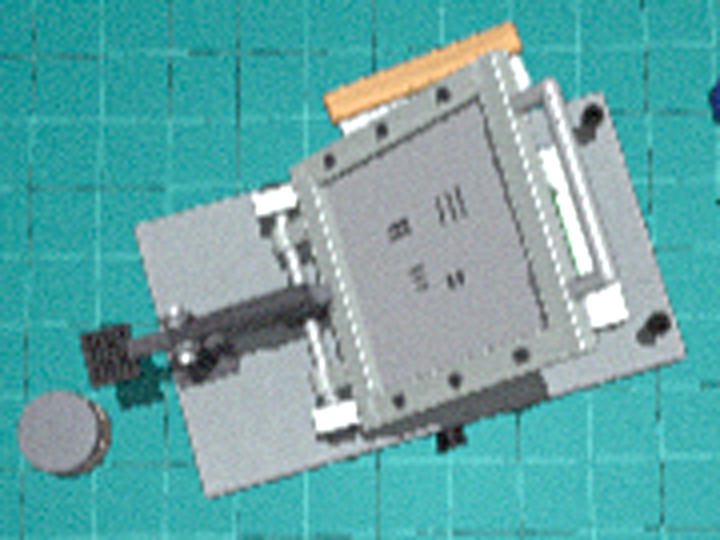

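The zoomed crop shows the pad at crop (108,355), about pixel (177,224). The jar's lid is next to it at (62,432). The handle bar runs from (553,85) to (605,285).

```bash
python3 - <<'E'
from h import *
d=np.load("pics/top.npz");P=d["P"];z=P[...,2];c=d["color"].astype(int)
u,v=np.meshgrid(np.arange(512),np.arange(384))
box=lambda a,b,e,f:(u>=a)&(u<=b)&(v>=e)&(v<=f)
m=box(150,330,135,270)
b=m&(z>0.016)&(z<0.028)&(c.max(-1)-c.min(-1)<25)
r=cv2.minAreaRect((P[b][:,:2]*1000).astype(np.float32));print("base",r)
for nm,k in (("pad",box(165,184,212,234)&(z>.115)&(z<.145)),("handle",box(280,310,150,215)&(z>.272)),("jar",box(150,178,230,258)&(z>.045)&(z<.065))):
    q=P[k]; s=cv2.minAreaRect((q[:,:2]*1000).astype(np.float32))
    print(nm,len(q),np.round(np.median(q,0),4),np.round(q.mean(0),4),s)
    if nm=="handle": l=cv2.fitLine(q.astype(np.float32),cv2.DIST_HUBER,0,.01,.01).ravel(); print(l, np.degrees(np.arctan2(l[1],l[0])))
s=np.load("pics/scene.npz")["P"]
k=(np.hypot(s[...,0]-.47,s[...,1]-.22)<.06)&(s[...,2]>.115)&(s[...,2]<.15);print(np.sum(k),s[k].mean(0) if k.any() else 0)
st=get_state();Rm=R.from_quat(st["tcp_rot"]).as_matrix();print(Rm.round(3))
E
```

```text
base ((548.2915649414062, 41.455963134765625), (253.16651916503906, 488.1659851074219), 20.136911392211914)
pad 188 [0.4853 0.215  0.1304] [0.4859 0.2145 0.1305] ((486.5623474121094, 213.8485870361328), (36.34857940673828, 36.119693756103516), 14.104925155639648)
handle 312 [ 0.5626 -0.0698  0.2805] [ 0.5632 -0.0695  0.2801] ((564.2800903320312, -68.43827819824219), (120.8608169555664, 16.842639923095703), 15.547513961791992)
[ 0.96176815  0.2737864  -0.00656673  0.5488633  -0.07326205  0.28044128] 15.890055
jar 339 [0.4411 0.2641 0.0541] [0.4412 0.2638 0.0541] ((441.3246765136719, 264.2332458496094), (54.74726104736328, 53.40659713745117), 17.64666175842285)
172 [0.49141894 0.20387755 0.12973862]
[[-0.937  0.348 -0.001]
 [ 0.348  0.937 -0.002]
 [ 0.    -0.002 -1.   ]]
```

Emit:
{"api": "step_arm", "payload": {"commands": [{"gripper": 1, "spin": -7.2}, {"gripper": 1, "spin": -7.2}, {"gripper": 1, "spin": -7.2}, {"gripper": 1, "spin": -7.2}, {"gripper": 1, "spin": -7.2}, {"gripper": 1, "x": -10, "y": -35}, {"gripper": 1, "x": -10, "y": -35}, {"gripper": 1, "x": -10, "y": -35}, {"gripper": 1, "x": -10, "y": -35}, {"gripper": 1, "x": -10, "y": -35}], "force": 40}}

```text
invalid input
```

Emit:
{"api": "step_arm", "payload": {"commands": [{"gripper": 1, "x": -10, "y": -35}, {"gripper": 1, "x": -10, "y": -35}, {"gripper": 1, "x": -10, "y": -35}, {"gripper": 1, "x": -10, "y": -35}, {"gripper": 1, "x": -10, "y": -35}, {"gripper": 1, "x": -10, "y": -35}, {"gripper": 1, "x": -10, "y": -35}, {"gripper": 1}, {"gripper": 1}, {"gripper": 1}]}}

```text
invalid input
```

Emit:
{"api": "step_arm", "payload": {"commands": [{"gripper": 1, "x": 0, "y": 0, "z": 0, "spin": -7.2}, {"gripper": 1, "x": 0, "y": 0, "z": 0, "spin": -7.2}, {"gripper": 1, "x": 0, "y": 0, "z": 0, "spin": -7.2}, {"gripper": 1, "x": 0, "y": 0, "z": 0, "spin": -7.2}, {"gripper": 1, "x": 0, "y": 0, "z": 0, "spin": -7.2}, {"gripper": 1, "x": -10, "y": -35, "z": 0, "spin": 0}, {"gripper": 1, "x": -10, "y": -35, "z": 0, "spin": 0}, {"gripper": 1, "x": -10, "y": -35, "z": 0, "spin": 0}, {"gripper": 1, "x": -10, "y": -35, "z": 0, "spin": 0}, {"gripper": 1, "x": -10, "y": -35, "z": 0, "spin": 0}], "force": 40}}

```text
time: 1.1
eef_pos: [0.3306, 0.4761, 0.2098]
tcp_rot: [-0.136, 0.991, -0.0, -0.0]
contact_force: [0.0, 0.1, -0.0]
opening: -0.001
finger_force: 0.0
```

Emit:
{"api": "step_arm", "payload": {"commands": [{"gripper": 1, "x": -11, "y": -40, "z": 0, "spin": 0}, {"gripper": 1, "x": -11, "y": -40, "z": 0, "spin": 0}, {"gripper": 1, "x": -11, "y": -40, "z": 0, "spin": 0}, {"gripper": 1, "x": -11, "y": -40, "z": 0, "spin": 0}, {"gripper": 1, "x": -11, "y": -40, "z": 0, "spin": 0}, {"gripper": 1, "x": -11, "y": -40, "z": 0, "spin": 0}, {"gripper": 1, "x": -11, "y": -40, "z": 0, "spin": 0}, {"gripper": 1, "x": 0, "y": 0, "z": 0, "spin": 0}, {"gripper": 1, "x": 0, "y": 0, "z": 0, "spin": 0}, {"gripper": 1, "x": 0, "y": 0, "z": 0, "spin": 0}]}}

```text
time: 2.1
eef_pos: [0.4792, 0.2293, 0.21]
tcp_rot: [-0.136, 0.991, 0.0, -0.0]
contact_force: [-0.4, 0.1, -0.0]
opening: 0.001
finger_force: 0.0
```

Emit:
{"api": "step_arm", "payload": {"commands": [{"gripper": 1, "x": -3, "y": -16, "z": 0, "spin": 0}, {"gripper": 1, "x": 0, "y": 0, "z": 20, "spin": 0}, {"gripper": 1, "x": 0, "y": 0, "z": 20, "spin": 0}, {"gripper": 1, "x": 0, "y": 0, "z": 20, "spin": 0}, {"gripper": 1, "x": 0, "y": 0, "z": 4, "spin": 0}, {"gripper": 1, "x": 0, "y": 0, "z": 4, "spin": 0}, {"gripper": 1, "x": 0, "y": 0, "z": 4, "spin": 0}, {"gripper": 1, "x": 0, "y": 0, "z": 4, "spin": 0}, {"gripper": 1, "x": 0, "y": 0, "z": 4, "spin": 0}, {"gripper": 1, "x": 0, "y": 0, "z": 0, "spin": 0}]}}

```text
time: 3.1
eef_pos: [0.4869, 0.2141, 0.1301]
tcp_rot: [-0.136, 0.991, -0.0, -0.0]
contact_force: [-0.0, 0.2, -0.3]
opening: -0.0
finger_force: 0.0
```

Emit:
{"api": "step_arm", "payload": {"commands": [{"gripper": 1, "x": 0, "y": 0, "z": 3, "spin": 0}, {"gripper": 1, "x": 0, "y": 0, "z": 3, "spin": 0}, {"gripper": 1, "x": 0, "y": 0, "z": 1, "spin": 0}, {"gripper": 1, "x": 0, "y": 0, "z": 0, "spin": 0}, {"gripper": 1, "x": 0, "y": 0, "z": -20, "spin": 0}, {"gripper": 1, "x": 0, "y": 0, "z": -40, "spin": 0}, {"gripper": 1, "x": 0, "y": 0, "z": -40, "spin": 0}, {"gripper": 1, "x": 0, "y": 0, "z": -40, "spin": 0}, {"gripper": 1, "x": 0, "y": 0, "z": -40, "spin": 0}, {"gripper": 1, "x": 0, "y": 0, "z": -30, "spin": 0}]}}

```text
time: 4.1
eef_pos: [0.4875, 0.2142, 0.3369]
tcp_rot: [-0.136, 0.991, 0.0, 0.002]
contact_force: [-0.1, 0.1, -0.0]
opening: -0.002
finger_force: 0.0
```

```bash
python3 - <<'E'
from h import *
for n in ("scene","top"):
    c=read_camera(n);s=cloud(c)
    for lo in (.09,.12):
        k=(np.hypot(s[...,0]-.487,s[...,1]-.214)<.018)&(s[...,2]>.08)&(s[...,2]<.15)
    print(n,k.sum(),s[k].mean(0) if k.any() else 0)
k=np.s_[100:220,180:320]
c=read_camera("scene")["color"];cv2.imwrite("pics/s2.png",cv2.resize(c[k],None,fx=4,fy=4)[...,::-1])
print(get_state()["eef_pos"])
E
```

```text
scene 90 [0.48753543 0.21408417 0.13005882]
top 156 [0.48672526 0.21391692 0.13018695]
[0.48817221 0.21434854 0.33660925]
```

View pics/s2.png

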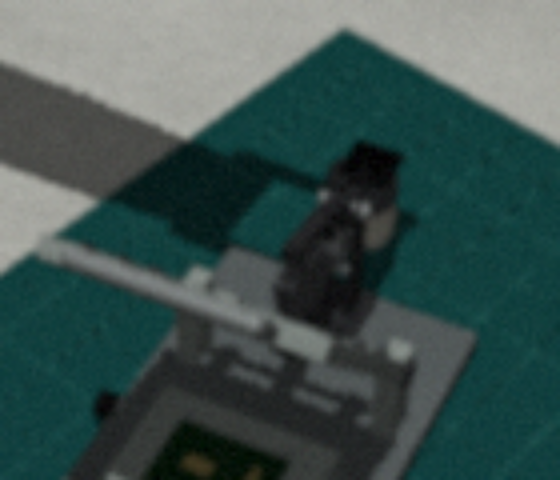

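The pad still reads 130 mm high in both views, so the pawl has not flipped. I'll go back to the expected contact height and look.

Emit:
{"api": "step_arm", "payload": {"commands": [{"gripper": 1, "x": 0, "y": 0, "z": 40, "spin": 0}, {"gripper": 1, "x": 0, "y": 0, "z": 40, "spin": 0}, {"gripper": 1, "x": 0, "y": 0, "z": 40, "spin": 0}, {"gripper": 1, "x": 0, "y": 0, "z": 40, "spin": 0}, {"gripper": 1, "x": 0, "y": 0, "z": 20, "spin": 0}, {"gripper": 1, "x": 0, "y": 0, "z": 5, "spin": 0}, {"gripper": 1, "x": 0, "y": 0, "z": 5, "spin": 0}, {"gripper": 1, "x": 0, "y": 0, "z": 0, "spin": 0}, {"gripper": 1, "x": 0, "y": 0, "z": 0, "spin": 0}, {"gripper": 1, "x": 0, "y": 0, "z": 0, "spin": 0}]}}

```text
time: 5.25
eef_pos: [0.488, 0.2143, 0.145]
tcp_rot: [-0.136, 0.991, 0.0, 0.001]
contact_force: [-0.9, -0.4, -0.6]
opening: 0.002
finger_force: 0.0
```

```bash
python3 - <<'E'
from h import *
s=get_state();print(s["eef_pos"],s["contact_force"],s["qpos"].round(3))
a=read_camera("scene")["color"][40:220,150:340];b=read_camera("wrist")["color"]
a=cv2.resize(a,None,fx=2.13,fy=2.13)[:384];b=cv2.resize(b,(400,300))
o=np.zeros((384,a.shape[1]+400,3),np.uint8);o[:a.shape[0],:a.shape[1]]=a;o[:300,a.shape[1]:]=b
o=o[:,:800];cv2.imwrite("pics/s3.png",o[...,::-1])
E
```

```text
[0.48800271 0.21434323 0.14495402] [-0.89496827 -0.44130663 -0.56324306] [ 0.223  0.037  1.985  0.     1.117 -1.62 ]
```

View pics/s3.png

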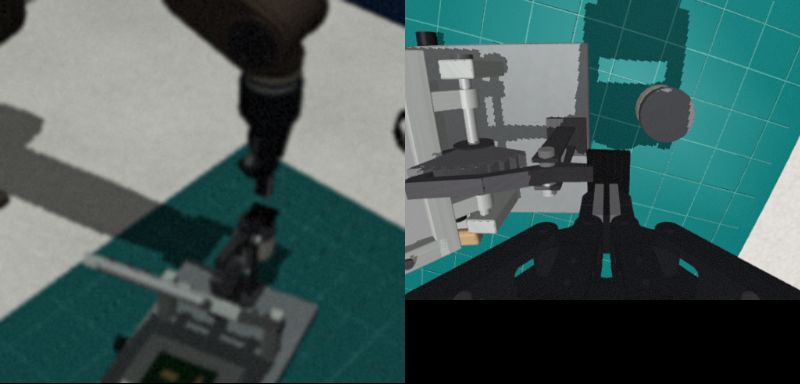

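The fingertips at scene-crop (263,190) still show a gap above the pad at (263,212). The wrist view has the pad right at the fingertips at (608,165). I'll measure the tip height in the scene depth.

```bash
python3 - <<'E'
from h import *
for n in("scene","top"):
    s=cloud(read_camera(n))
    k=(np.hypot(s[...,0]-.487,s[...,1]-.214)<.06)&(s[...,2]>.10)&(s[...,2]<.30)
    v,u=np.nonzero(k);print(n)
    for r in np.unique(v):
        q=s[r][k[r]];print(r,u[v==r].min(),u[v==r].max(),q.mean(0).round(3),q[:,2].min().round(3))
E
```

```text
scene
93 262 291 [0.496 0.207 0.298] 0.298
94 263 263 [0.475 0.179 0.299] 0.299
95 263 290 [0.501 0.2   0.298] 0.297
96 264 289 [0.496 0.191 0.297] 0.296
97 265 288 [0.497 0.185 0.298] 0.296
98 266 287 [0.507 0.19  0.297] 0.293
99 267 287 [0.509 0.193 0.293] 0.242
100 266 286 [0.506 0.193 0.289] 0.242
101 266 286 [0.499 0.203 0.277] 0.238
102 266 286 [0.499 0.203 0.273] 0.237
103 266 285 [0.501 0.199 0.273] 0.235
104 266 285 [0.501 0.2   0.27 ] 0.227
105 266 285 [0.501 0.199 0.267] 0.227
106 266 284 [0.503 0.195 0.268] 0.229
107 266 284 [0.502 0.197 0.263] 0.223
108 267 284 [0.503 0.197 0.26 ] 0.223
109 267 283 [0.504 0.194 0.259] 0.236
110 267 283 [0.504 0.195 0.255] 0.231
111 267 283 [0.503 0.197 0.25 ] 0.219
112 266 283 [0.502 0.196 0.248] 0.215
113 264 282 [0.5   0.192 0.245] 0.215
114 262 280 [0.5   0.185 0.246] 0.231
115 262 280 [0.502 0.182 0.246] 0.215
116 261 280 [0.504 0.181 0.244] 0.212
117 269 280 [0.503 0.196 0.232] 0.21
118 262 280 [0.504 0.191 0.232] 0.209
119 263 279 [0.505 0.182 0.235] 0.207
120 264 278 [0.505 0.18  0.233] 0.211
121 265 278 [0.505 0.182 0.228] 0.209

[... 1613 characters left out ...]
5 0.167 0.257] 0.239
211 183 192 [0.502 0.166 0.263] 0.255
212 183 195 [0.502 0.167 0.241] 0.131
213 183 197 [0.502 0.166 0.224] 0.125
214 183 198 [0.499 0.166 0.225] 0.109
215 183 199 [0.497 0.165 0.221] 0.128
216 183 199 [0.495 0.165 0.221] 0.136
217 183 200 [0.494 0.166 0.208] 0.135
218 183 200 [0.494 0.169 0.189] 0.132
219 183 200 [0.493 0.171 0.175] 0.13
220 183 198 [0.491 0.175 0.164] 0.13
221 184 197 [0.491 0.179 0.144] 0.129
222 184 200 [0.49  0.177 0.13 ] 0.115
223 184 201 [0.487 0.176 0.127] 0.1
224 184 198 [0.484 0.175 0.131] 0.129
225 184 198 [0.482 0.173 0.127] 0.114
226 184 195 [0.48  0.184 0.125] 0.121
227 184 184 [0.478 0.198 0.125] 0.125
228 184 184 [0.475 0.198 0.129] 0.129
```

The tips actually stand at z≈0.159 while the TCP reads 0.145. That puts them about 28 mm higher than nominal, so the earlier press never touched the pad. I'll descend further and watch the force.

Emit:
{"api": "step_arm", "payload": {"commands": [{"gripper": 1, "x": 0, "y": 0, "z": 12, "spin": 0}, {"gripper": 1, "x": 0, "y": 0, "z": 12, "spin": 0}, {"gripper": 1, "x": 0, "y": 0, "z": 3, "spin": 0}, {"gripper": 1, "x": 0, "y": 0, "z": 3, "spin": 0}, {"gripper": 1, "x": 0, "y": 0, "z": 3, "spin": 0}, {"gripper": 1, "x": 0, "y": 0, "z": 2, "spin": 0}, {"gripper": 1, "x": 0, "y": 0, "z": 0, "spin": 0}, {"gripper": 1, "x": 0, "y": 0, "z": 0, "spin": 0}, {"gripper": 1, "x": 0, "y": 0, "z": 0, "spin": 0}, {"gripper": 1, "x": 0, "y": 0, "z": 0, "spin": 0}]}}

```text
time: 6.45
eef_pos: [0.4873, 0.2141, 0.1087]
tcp_rot: [-0.136, 0.991, 0.0, 0.0]
contact_force: [-1.4, -0.3, 0.9]
opening: -0.001
finger_force: 0.4
```

```bash
cat > look.py <<'E'
from h import *
s=get_state();print(s["time"],s["eef_pos"],s["contact_force"])
p=cloud(read_camera("scene"))
for v in range(128,150):
    q=p[v,262:282];k=np.hypot(q[:,0]-.487,q[:,1]-.214)<.03
    if k.any(): print(v,q[k].mean(0).round(3),q[k][:,2].min().round(3),q[k][:,2].max().round(3))
E
python3 look.py
```

```text
6.45 [0.48726165 0.21413695 0.1087376 ] [-1.35578041 -0.31827407  0.91668331]
128 [0.499 0.21  0.183] 0.173 0.193
129 [0.5   0.209 0.181] 0.173 0.185
130 [0.501 0.207 0.18 ] 0.173 0.185
131 [0.502 0.208 0.176] 0.173 0.178
132 [0.502 0.207 0.173] 0.162 0.184
133 [0.498 0.203 0.169] 0.158 0.181
134 [0.499 0.207 0.164] 0.155 0.177
135 [0.494 0.208 0.156] 0.149 0.159
136 [0.495 0.207 0.154] 0.145 0.159
137 [0.492 0.208 0.149] 0.129 0.156
138 [0.492 0.21  0.143] 0.129 0.15
139 [0.492 0.213 0.138] 0.125 0.149
140 [0.492 0.212 0.134] 0.127 0.144
141 [0.492 0.21  0.132] 0.125 0.141
142 [0.491 0.21  0.128] 0.125 0.132
143 [0.492 0.206 0.128] 0.123 0.131
144 [0.496 0.203 0.128] 0.122 0.13
145 [0.498 0.201 0.127] 0.125 0.13
146 [0.499 0.197 0.127] 0.119 0.132
147 [0.502 0.194 0.126] 0.124 0.129
148 [0.501 0.188 0.126] 0.126 0.126
```

Just touching now (tip about 0.127). I'll press slowly.

Emit:
{"api": "step_arm", "payload": {"commands": [{"gripper": 1, "x": 0, "y": 0, "z": 2, "spin": 0}, {"gripper": 1, "x": 0, "y": 0, "z": 2, "spin": 0}, {"gripper": 1, "x": 0, "y": 0, "z": 2, "spin": 0}, {"gripper": 1, "x": 0, "y": 0, "z": 2, "spin": 0}, {"gripper": 1, "x": 0, "y": 0, "z": 2, "spin": 0}, {"gripper": 1, "x": 0, "y": 0, "z": 2, "spin": 0}, {"gripper": 1, "x": 0, "y": 0, "z": 2, "spin": 0}, {"gripper": 1, "x": 0, "y": 0, "z": 0, "spin": 0}, {"gripper": 1, "x": 0, "y": 0, "z": 0, "spin": 0}, {"gripper": 1, "x": 0, "y": 0, "z": 0, "spin": 0}]}}

```text
time: 7.5
eef_pos: [0.4872, 0.2141, 0.0953]
tcp_rot: [-0.136, 0.991, -0.0, -0.0]
contact_force: [-2.2, -1.0, 5.5]
opening: -0.001
finger_force: 2.6
```

```bash
python3 look.py
```

```text
7.5 [0.48716077 0.21406982 0.09528293] [-2.21275289 -1.03566788  5.4855113 ]
128 [0.5   0.203 0.189] 0.168 0.196
129 [0.499 0.205 0.183] 0.165 0.192
130 [0.5   0.207 0.179] 0.162 0.186
131 [0.499 0.21  0.172] 0.157 0.183
132 [0.498 0.209 0.169] 0.16 0.178
133 [0.5   0.21  0.166] 0.154 0.172
134 [0.5   0.209 0.163] 0.153 0.168
135 [0.501 0.209 0.161] 0.147 0.166
136 [0.502 0.206 0.159] 0.148 0.169
137 [0.497 0.206 0.152] 0.144 0.162
138 [0.497 0.211 0.146] 0.135 0.162
139 [0.493 0.209 0.141] 0.134 0.145
140 [0.493 0.207 0.138] 0.129 0.144
141 [0.493 0.205 0.136] 0.127 0.142
142 [0.49  0.208 0.129] 0.111 0.137
143 [0.491 0.207 0.126] 0.112 0.132
144 [0.491 0.211 0.119] 0.108 0.128
145 [0.492 0.209 0.117] 0.11 0.123
146 [0.492 0.206 0.116] 0.108 0.122
147 [0.498 0.201 0.119] 0.113 0.128
148 [0.502 0.201 0.119] 0.114 0.124
149 [0.504 0.203 0.115] 0.113 0.116
```

Emit:
{"api": "step_arm", "payload": {"commands": [{"gripper": 1, "x": 0, "y": 0, "z": 2, "spin": 0}, {"gripper": 1, "x": 0, "y": 0, "z": 2, "spin": 0}, {"gripper": 1, "x": 0, "y": 0, "z": 2, "spin": 0}, {"gripper": 1, "x": 0, "y": 0, "z": 1, "spin": 0}, {"gripper": 1, "x": 0, "y": 0, "z": 0, "spin": 0}, {"gripper": 1, "x": 0, "y": 0, "z": 0, "spin": 0}, {"gripper": 1, "x": 0, "y": 0, "z": 0, "spin": 0}, {"gripper": 1, "x": 0, "y": 0, "z": 0, "spin": 0}, {"gripper": 1, "x": 0, "y": 0, "z": 0, "spin": 0}, {"gripper": 1, "x": 0, "y": 0, "z": 0, "spin": 0}]}}

```text
time: 8.55
eef_pos: [0.4876, 0.214, 0.0945]
tcp_rot: [-0.136, 0.991, -0.001, -0.001]
contact_force: [-16.7, -4.3, 32.9]
opening: -0.0
finger_force: 16.0
```

Hard stop reached, so I'll back off, rise and check the pad.

Emit:
{"api": "step_arm", "payload": {"commands": [{"gripper": 1, "x": 0, "y": 0, "z": -10, "spin": 0}, {"gripper": 1, "x": 0, "y": 0, "z": -20, "spin": 0}, {"gripper": 1, "x": 0, "y": 0, "z": -40, "spin": 0}, {"gripper": 1, "x": 0, "y": 0, "z": -45, "spin": 0}, {"gripper": 1, "x": 0, "y": 0, "z": -45, "spin": 0}, {"gripper": 1, "x": 0, "y": 0, "z": -45, "spin": 0}, {"gripper": 1, "x": 0, "y": 0, "z": -30, "spin": 0}, {"gripper": 1, "x": 0, "y": 0, "z": 0, "spin": 0}, {"gripper": 1, "x": 0, "y": 0, "z": 0, "spin": 0}, {"gripper": 1, "x": 0, "y": 0, "z": 0, "spin": 0}]}}

```text
time: 9.55
eef_pos: [0.4863, 0.2139, 0.3202]
tcp_rot: [-0.136, 0.991, -0.0, -0.002]
contact_force: [0.1, -0.4, 0.4]
opening: -0.001
finger_force: 0.0
```

```bash
python3 look.py; python3 - <<'E'
from h import *
s=cloud(read_camera("top"));print(s[215:232:3,172:184:4,2].round(3))
k=(s[...,2]>.25)&(np.abs(s[...,1]+.08)<.06)&(np.abs(s[...,0]-.56)<.08);print(s[k].mean(0),np.percentile(s[k][:,2],[50,95]))
E
```

```text
9.55 [0.48634492 0.21390824 0.32016285] [ 0.05557674 -0.39238195  0.37664071]
141 [0.47  0.223 0.11 ] 0.109 0.11
142 [0.476 0.219 0.113] 0.11 0.114
143 [0.482 0.219 0.112] 0.107 0.114
144 [0.487 0.217 0.113] 0.108 0.116
145 [0.49  0.212 0.114] 0.11 0.119
146 [0.492 0.206 0.116] 0.11 0.121
147 [0.499 0.203 0.118] 0.111 0.126
148 [0.501 0.2   0.119] 0.112 0.125
149 [0.505 0.202 0.115] 0.112 0.118
[[ 0.004  0.004 -0.001]
 [ 0.001  0.116  0.113]
 [-0.     0.112  0.116]
 [ 0.002  0.114  0.113]
 [ 0.005  0.108  0.114]
 [ 0.004  0.111  0.113]]
[ 0.559764   -0.05596683  0.26445765] [0.2586027  0.28265051]
```

Both views show the pad at 113 mm, so the pawl is out, and the frame is still raised. Now to a point above the handle.

Emit:
{"api": "step_arm", "payload": {"commands": [{"gripper": 1, "x": 0, "y": -42, "z": 0, "spin": 0}, {"gripper": 1, "x": 0, "y": -42, "z": 0, "spin": 0}, {"gripper": 1, "x": 0, "y": -42, "z": 0, "spin": 0}, {"gripper": 1, "x": 0, "y": -42, "z": 0, "spin": 0}, {"gripper": 1, "x": 0, "y": -42, "z": 0, "spin": 0}, {"gripper": 1, "x": 0, "y": -42, "z": 0, "spin": 0}, {"gripper": 1, "x": 2, "y": -41, "z": 0, "spin": 0}, {"gripper": 1, "x": 0, "y": 0, "z": 20, "spin": 0}, {"gripper": 1, "x": 0, "y": 0, "z": 15, "spin": 0}, {"gripper": 1, "x": 0, "y": 0, "z": 0, "spin": 0}]}}

```text
time: 10.65
eef_pos: [0.562, -0.0679, 0.2827]
tcp_rot: [-0.136, 0.991, 0.002, -0.004]
contact_force: [-0.7, -0.8, 0.2]
opening: 0.001
finger_force: 0.0
```

```bash
python3 - <<'E'
from h import *
s=get_state();print(s["eef_pos"],s["contact_force"],s["qpos"].round(2))
a=read_camera("scene")["color"][90:240,150:350];b=read_camera("wrist")["color"]
a=cv2.resize(a,None,fx=2,fy=2);b=cv2.resize(b,(400,300))
cv2.imwrite("pics/s4.png",np.hstack([a,b])[...,::-1])
import math
a0=.865;N=26;p=None
for i in range(N+1):
    t=a0*(1-i/N);q=(262*math.cos(t),262*math.sin(t))
    if p:print("%.1f,%.1f"%(q[0]-p[0],p[1]-q[1]),end=' ')
    p=q
E
```

```text
[ 0.56202637 -0.06786014  0.28273169] [-0.73462992 -0.75980084  0.16206377] [-0.3   0.    1.76  0.    1.39 -2.14]
6.5,5.8 6.3,6.0 6.1,6.2 5.9,6.4 5.7,6.6 5.5,6.8 5.3,6.9 5.0,7.1 4.8,7.3 4.5,7.4 4.3,7.6 4.0,7.7 3.8,7.9 3.5,8.0 3.3,8.1 3.0,8.2 2.7,8.3 2.4,8.4 2.2,8.4 1.9,8.5 1.6,8.6 1.3,8.6 1.0,8.7 0.7,8.7 0.4,8.7 0.1,8.7
```

View pics/s4.png

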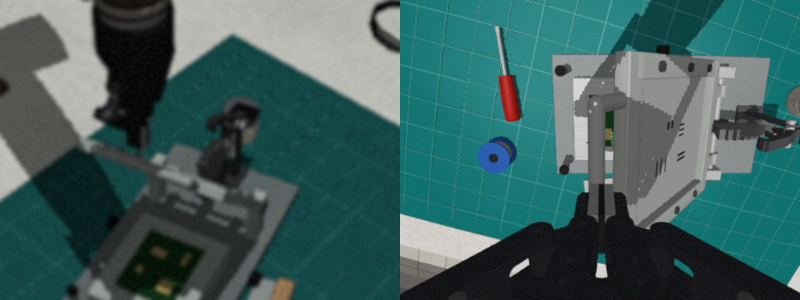

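The wrist view shows the closed fingertips at (602,205), directly over the bar (x≈597), clear of rail and foil. I'll start pushing along the arc.

Emit:
{"api": "step_arm", "payload": {"commands": [{"gripper": 1, "x": 0, "y": 0, "z": 10, "spin": 0}, {"gripper": 1, "x": 0, "y": 0, "z": 6, "spin": 0}, {"gripper": 1, "x": 0, "y": 0, "z": 5, "spin": 0}, {"gripper": 1, "x": 0, "y": -3, "z": 5, "spin": 0}, {"gripper": 1, "x": 0, "y": -6, "z": 6, "spin": 0}, {"gripper": 1, "x": 0, "y": -6, "z": 6, "spin": 0}, {"gripper": 1, "x": 0, "y": -6, "z": 6, "spin": 0}, {"gripper": 1, "x": 0, "y": -6, "z": 6, "spin": 0}, {"gripper": 1, "x": 0, "y": 0, "z": 0, "spin": 0}, {"gripper": 1, "x": 0, "y": 0, "z": 0, "spin": 0}]}}

```text
time: 11.75
eef_pos: [0.571, -0.0949, 0.2364]
tcp_rot: [-0.136, 0.991, 0.0, -0.001]
contact_force: [0.2, -0.1, -0.3]
opening: 0.002
finger_force: 0.0
```

```bash
cat > look2.py <<'E'
from h import *
s=get_state();e=s["eef_pos"];print(s["time"],e,s["contact_force"])
p=cloud(read_camera("top"))
ux=np.array([-.27,.963]);uy=np.array([.963,.27])
hm=np.array([.486,.214])-.125*ux   # hinge
d=(p[...,:2]-hm);X=d@ux;Y=d@uy
k=(X<-.02)&(X>-.27)&(np.abs(Y)>.076)&(np.abs(Y)<.088)&(p[...,2]>.06)
k&=p[...,2]<e[2]+.03
f=np.polyfit(-X[k],p[...,2][k],1);f=np.polyfit(-X[k],p[...,2][k],1,w=1/(1e-3+abs(np.polyval(f,-X[k])-p[...,2][k]))**.5);a=np.arctan(f[0])
print("frame angle",a,k.sum(),"handle axis X,z",-.262*np.cos(a),.078+.262*np.sin(a),"tcp X,Y",(e[:2]-hm)@ux,(e[:2]-hm)@uy)
E
python3 look2.py
```

```text
11.75 [ 0.57096555 -0.09489843  0.23638542] [ 0.20098247 -0.06547855 -0.34269546]
frame angle 0.7171980327418044 418 handle axis X,z -0.19745639163858403 0.2502061944329243 tcp X,Y -0.19537626581395784 -0.0015807505855860299
```

The frame follows (now about 0.72 rad). Continuing.

Emit:
{"api": "step_arm", "payload": {"commands": [{"gripper": 1, "x": 0, "y": -6, "z": 7, "spin": 0}, {"gripper": 1, "x": 0, "y": -6, "z": 7, "spin": 0}, {"gripper": 1, "x": 0, "y": -5, "z": 7, "spin": 0}, {"gripper": 1, "x": 0, "y": -5, "z": 7, "spin": 0}, {"gripper": 1, "x": 0, "y": -5, "z": 8, "spin": 0}, {"gripper": 1, "x": 0, "y": -5, "z": 8, "spin": 0}, {"gripper": 1, "x": 0, "y": -4, "z": 8, "spin": 0}, {"gripper": 1, "x": 0, "y": -4, "z": 8, "spin": 0}, {"gripper": 1, "x": 0, "y": -4, "z": 8, "spin": 0}, {"gripper": 1, "x": 0, "y": 0, "z": 0, "spin": 0}]}}

```text
time: 12.8
eef_pos: [0.5826, -0.1373, 0.1678]
tcp_rot: [-0.135, 0.991, 0.001, -0.001]
contact_force: [-0.2, -0.2, 0.9]
opening: -0.001
finger_force: 0.1
```

```bash
python3 look2.py
```

```text
12.8 [ 0.58257667 -0.13734405  0.16778242] [-0.18569864 -0.16610991  0.88132466]
frame angle 0.410513320482958 534 handle axis X,z -0.24023201496773938 0.1825589737159841 tcp X,Y -0.2393863938601019 -0.001859560695258928
```

Emit:
{"api": "step_arm", "payload": {"commands": [{"gripper": 1, "x": 0, "y": -4, "z": 9, "spin": 0}, {"gripper": 1, "x": 0, "y": -4, "z": 9, "spin": 0}, {"gripper": 1, "x": 0, "y": -3, "z": 9, "spin": 0}, {"gripper": 1, "x": 0, "y": -3, "z": 9, "spin": 0}, {"gripper": 1, "x": 0, "y": -2, "z": 9, "spin": 0}, {"gripper": 1, "x": 0, "y": -2, "z": 9, "spin": 0}, {"gripper": 1, "x": 0, "y": -2, "z": 9, "spin": 0}, {"gripper": 1, "x": 0, "y": -1, "z": 9, "spin": 0}, {"gripper": 1, "x": 0, "y": 0, "z": 9, "spin": 0}, {"gripper": 1, "x": 0, "y": 0, "z": 5, "spin": 0}]}}

```text
time: 13.85
eef_pos: [0.5891, -0.1582, 0.0828]
tcp_rot: [-0.136, 0.991, -0.001, 0.0]
contact_force: [-0.9, -1.7, 2.8]
opening: -0.001
finger_force: 1.5
```

Emit:
{"api": "step_arm", "payload": {"commands": [{"gripper": 1, "x": 0, "y": 0, "z": 3, "spin": 0}, {"gripper": 1, "x": 0, "y": 0, "z": 3, "spin": 0}, {"gripper": 1, "x": 0, "y": 0, "z": 3, "spin": 0}, {"gripper": 1, "x": 0, "y": 0, "z": 2, "spin": 0}, {"gripper": 1, "x": 0, "y": 0, "z": 0, "spin": 0}, {"gripper": 1, "x": 0, "y": 0, "z": 0, "spin": 0}, {"gripper": 1, "x": 0, "y": 0, "z": 0, "spin": 0}, {"gripper": 1, "x": 0, "y": 0, "z": 0, "spin": 0}, {"gripper": 1, "x": 0, "y": 0, "z": 0, "spin": 0}, {"gripper": 1, "x": 0, "y": 0, "z": 0, "spin": 0}]}}

```text
time: 14.85
eef_pos: [0.5886, -0.1569, 0.0723]
tcp_rot: [-0.136, 0.991, 0.0, -0.0]
contact_force: [0.2, 0.0, 1.0]
opening: 0.003
finger_force: 0.6
```

```bash
python3 look2.py
```

```text
14.85 [ 0.58864009 -0.15690259  0.07226717] [0.20774479 0.01235444 1.0066608 ]
frame angle 0.03825470086452885 527 handle axis X,z -0.26180831507793173 0.0880202872241484 tcp X,Y -0.25985839331245375 -0.0013012910000233745
```

Nearly flat. I'll press on until the stop pushes back.

Emit:
{"api": "step_arm", "payload": {"commands": [{"gripper": 1, "x": 0, "y": 0, "z": 2, "spin": 0}, {"gripper": 1, "x": 0, "y": 0, "z": 2, "spin": 0}, {"gripper": 1, "x": 0, "y": 0, "z": 2, "spin": 0}, {"gripper": 1, "x": 0, "y": 0, "z": 1, "spin": 0}, {"gripper": 1, "x": 0, "y": 0, "z": 0, "spin": 0}, {"gripper": 1, "x": 0, "y": 0, "z": 0, "spin": 0}, {"gripper": 1, "x": 0, "y": 0, "z": 0, "spin": 0}, {"gripper": 1, "x": 0, "y": 0, "z": 0, "spin": 0}, {"gripper": 1, "x": 0, "y": 0, "z": 0, "spin": 0}, {"gripper": 1, "x": 0, "y": 0, "z": 0, "spin": 0}]}}

```text
time: 15.9
eef_pos: [0.5885, -0.1572, 0.0652]
tcp_rot: [-0.136, 0.991, 0.0, -0.0]
contact_force: [-0.3, -0.0, -0.3]
opening: -0.002
finger_force: 0.2
```

Emit:
{"api": "step_arm", "payload": {"commands": [{"gripper": 1, "x": 0, "y": 0, "z": 1, "spin": 0}, {"gripper": 1, "x": 0, "y": 0, "z": 1, "spin": 0}, {"gripper": 1, "x": 0, "y": 0, "z": 1, "spin": 0}, {"gripper": 1, "x": 0, "y": 0, "z": 0, "spin": 0}, {"gripper": 1, "x": 0, "y": 0, "z": 0, "spin": 0}, {"gripper": 1, "x": 0, "y": 0, "z": 0, "spin": 0}, {"gripper": 1, "x": 0, "y": 0, "z": 0, "spin": 0}, {"gripper": 1, "x": 0, "y": 0, "z": 0, "spin": 0}, {"gripper": 1, "x": 0, "y": 0, "z": 0, "spin": 0}, {"gripper": 1, "x": 0, "y": 0, "z": 0, "spin": 0}]}}

```text
time: 16.9
eef_pos: [0.5887, -0.1573, 0.063]
tcp_rot: [-0.136, 0.991, -0.0, -0.0]
contact_force: [-3.0, 0.8, 4.7]
opening: -0.003
finger_force: 2.6
```

```bash
python3 look2.py
```

```text
16.9 [ 0.58866275 -0.15730219  0.0629848 ] [-2.95593879  0.83940647  4.65621037]
frame angle -0.0010608584324827283 518 handle axis X,z -0.2619998525699134 0.07772205514282368 tcp X,Y -0.2602493302341895 -0.0013873664744584757
```

The force is building and the measured angle is 0, so it is at the stop. One more nudge, then lift off.

Emit:
{"api": "step_arm", "payload": {"commands": [{"gripper": 1, "x": 0, "y": 0, "z": 1, "spin": 0}, {"gripper": 1, "x": 0, "y": 0, "z": 0, "spin": 0}, {"gripper": 1, "x": 0, "y": 0, "z": 0, "spin": 0}, {"gripper": 1, "x": 0, "y": 0, "z": -5, "spin": 0}, {"gripper": 1, "x": 0, "y": 0, "z": -20, "spin": 0}, {"gripper": 1, "x": 0, "y": 0, "z": -40, "spin": 0}, {"gripper": 1, "x": 0, "y": 0, "z": -40, "spin": 0}, {"gripper": 1, "x": 0, "y": 0, "z": -40, "spin": 0}, {"gripper": 1, "x": 0, "y": 0, "z": 0, "spin": 0}, {"gripper": 1, "x": 0, "y": 0, "z": 0, "spin": 0}]}}

```text
time: 17.95
eef_pos: [0.5894, -0.1574, 0.2075]
tcp_rot: [-0.136, 0.991, -0.001, 0.001]
contact_force: [-0.5, 0.0, -0.5]
opening: -0.001
finger_force: 0.0
```

```bash
python3 look2.py; python3 - <<'E'
from h import *
c=read_camera("top");s=cloud(c);print(s[218:230:3,174:182:3,2].round(3))
cv2.imwrite("pics/e.png",cv2.resize(c["color"][130:270,140:370],None,fx=3,fy=3)[...,::-1])
E
```

```text
17.95 [ 0.58938307 -0.15743313  0.2074661 ] [-0.49663953  0.02774742 -0.54189415]
frame angle 0.0001823408992716823 551 handle axis X,z -0.26199999564448534 0.07804777331534445 tcp X,Y -0.2605699126835405 -0.0007290496944808572
[[0.003 0.115 0.117]
 [0.112 0.116 0.119]
 [0.109 0.116 0.117]
 [0.113 0.11  0.115]]
```

View pics/e.png

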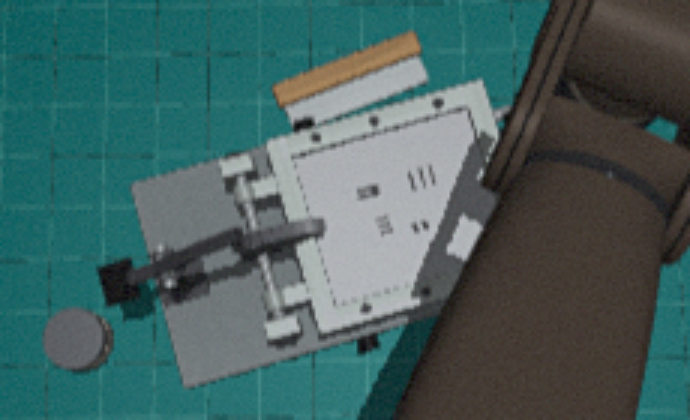

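The top view shows the frame flat. The pawl is out, with the pad at (117,280) and about 115 mm high. The jar at (78,338) and the squeegee at (350,78) are unmoved, and the arm is clear.

```bash
python3 -c "
from plant import *
print(sign_off())"
```

```text
the job is handed in; nothing more can be done
None
```

The job is handed in at about 18 s: by the last measurements the pawl is flipped out (pad about 115 mm high), the frame lies flat (0.00 rad) and the arm is clear. The jar and squeegee look unmoved, the arm hid the reel and screwdriver in that view, and the sign-off returned no verdict.

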